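Turn a dish cover over on the turn-over ramp and cover the specimen dish

ROBOT

A 7-joint arm with a two-finger parallel gripper is mounted at the origin on the work surface. World frame = base frame: x ahead of the robot, y to its left, z up, the work surface at z = 0. Lengths are in m, angles in rad, forces in N, time in s.
With the tool pointing down it reaches from about 0.35 to 0.9 m from the base axis. Payload 8.1 kg.
Tool frame: the origin (TCP) lies midway between the tips of the shut fingers; the grasp point (between the pads) lies behind it (arm.tcp_to_grasp is the z of the grasp point in the tool frame, in m); z points along the fingers, y is the line along which they close (so a half turn about z gives the same grasp; the last joint's range is limited). The gripper opens to 92 mm and grips with 3 to 60 N. Pads are 19 mm wide; open, the fingers measure 130 mm over their backs; the gripper's body (75 mm by 190 mm) begins 47 mm behind the grasp point.
Start: joints at [-0.103, 0.434, 0.025, 1.573, -0.012, 1.134, -0.075], TCP at [0.625, -0, 0.227] pointing down, gripper open.
Joint ranges: [-2.62, 2.62], [-0.44, 2.09], [-1.27, 1.32], [0.08, 2.57], [-1.32, 4.46], [0.12, 2], [-2.74, 2.74]. Speed limits (rad/s): [2.22, 2.22, 3.01, 3.01, 3.14, 3.14, 3.14].

INTERFACE

Orientations are given as a rotation vector (axis times angle).
In Python, from cell import readout, vision, arm gives the robot as it stands.
- The arm moves only by the tool carry_out, never from a script. Its argument "increments" is one flat list of numbers, 6 for each row, row after row: the shift along the world's x, y, z in mm, then the turn, a rotation vector about the world's x, y, z in rad. In form: [tx, ty, tz, wx, wy, wz, tx, ty, tz, wx, wy, wz, ...]. A call has 1 to 20 rows; each row shifts and turns the commanded pose from where the row before left it; what a row does not reach is not made up. A row lasts 1/8 s, in which the tool goes at most 62.5 mm and 10.7 degrees, less where a joint would pass 70% of its speed; a pose out of reach is approached as far as the arm can. A call with a gripper value outside its range is refused whole. "grip" is the closure, from 0 (fully open) to 1 (shut), set as the call begins (left out, the last holds). The fingers move at their own pace and stop on an object; "newtons" is the grip in N (left out, the last holds). Time passes only in rows, so rows that do not move let the fingers close. It gives the time, the measured TCP pose, the force, the opening and the grip force at its end, in the units of the state.
- readout.observe(): the state, without advancing time (a new reading comes with each control period).
- vision.get_image(name): name is "scene" or "side" or "wrist"; returns the picture (384x512x3 uint8, red, green, blue); there is no depth.
- vision.calibration(name): a dict with "fov_y" (degrees; the focal length in pixels is half the picture's height over the tangent of half this angle, whatever the lens; pixels are square), "cx", "cy" (the principal point, pixels), "k1" (the pictures are not rectified: a ray, as slopes to the right and down, at radius r is drawn at 1 + k1 r^2 times it, then the intrinsics apply), "pose" (4x4, takes a point from camera to world coordinates). Camera axes: x right, y up, looking along -z (the intrinsics and any distortion apply to the point x, -y, -z); pixel columns grow to the right and rows downward; lengths in m; the calibration is good to about 2 mm. A picture is of the moment at which its call begins: read the wrist's pose just before it. calibration takes no time and is no camera call; for the wrist camera it gives the pose at the moment of the call.
- arm.sign_off(): hands the job in; it is judged then, once.
The state is a dict: "clock": time; "joints": joint angles; "dq": joint speeds; "joint_efforts": joint torques, N m; "position": TCP position; "ee_rot": TCP orientation; "force": force on the tool from outside, world axes, zero at the start; "ft_torque": the same for the moment, N m; "width": opening from 0.0 (shut) to 1.0 (fully open); "gripper_force": force on a finger pad.
Only numpy, scipy, OpenCV 4.12 (cv2) and the standard library are available. Lean on these libraries where they do the work, as an engineer would, in place of code of your own. Each camera call takes 0.05 s, during which the arm holds its last target. There are 200 camera calls.

TASK

The cover of the specimen dish has been left lying open side up. Lay it flat, still open side up, on the hinged flap of the turn-over ramp and let go, then swing the flap up and over by its bar handle so that the cover tumbles down the ramp and comes to rest open side down on the landing. Then fit the cover squarely and fully home over the dish, let go, and leave the other things on the table standing where they are.

Things in the scene. Friction and masses are not known exactly. Their poses are not given: they have to be found in the camera images.
- lid_center (a point): Dish cover: shallow rectangular grey plastic lid, 96 (x) x 66 (y) x 20 mm high, 80 g: 4 mm plate with a 3 mm thick skirt round it (inside 90 x 60 mm). Point: its centre, 10 mm from either face. x along the 96 mm side; z points out of the open side: up at the start, when it lies on the table open side up, down once turned over. Grip it across the 66 mm width by the skirt's sides.
- dish_rim (a point): Specimen dish: open rectangular grey plastic dish with steel balls in it, outside 82 (x) x 52 (y) x 34 mm high, loose on the table, 300 g. Point: centre of its mouth, at rim height; x along the 82 mm side, z up. The cover goes over it with 4 mm play on every side, either way round; fully home its plate rests on the rim and its centre is 6 mm below rim height.
- ramp: Turn-over ramp, plywood, fixed to the table; origin on the table under the hinge axis, x downhill, y along the hinge, z up. A slope (37 degrees, between side rails) leads from under the hinge to a level landing at x = 58 to 158 mm, 98 mm wide, 10 mm above the table, ending in a stop 14 mm higher. Slope and landing are slick bare aluminium. Hinge cheeks 66 mm high at y = +-50 mm.
- ramp_hinge (a point): Middle of the flap's hinge axis, 56 mm above the table; axes as the ramp's.
- ramp_landing (a point): Top of the landing, 110 mm downhill of the hinge: a turned-over cover normally comes to rest near the stop with its centre 10 mm above this point (within about 10 mm), long side along the ramp's x.
- flap (a joint): Angle of the flap (rad): 0 = level, lying uphill (-x) of the hinge; grows as its handle end is swung up and over towards the landing; end stop at 1.75. It moves easily, 150 g; slight friction holds it within about 0.15 of upright (1.57); let go lower, it falls back to 0. Swung steadily to 1.7 it tips the cover lying on it over its ledge onto the slope.
- flap_seat (a point): Place of the middle of the cover's underside on the flap: on its upper face (60 mm above the table when level), 60 mm uphill of the hinge axis, 8 mm short of the ledge. The plate, 56 mm wide (narrower than the cover), spans 4 to 104 mm uphill of the hinge; a ledge 8 mm high at its hinge end stops the cover, which must lie flat behind it, long side along x. Axes as the ramp's when level.
- flap_handle (a point): Middle of the flap's handle: a round steel bar, 10 mm thick, along y, in the plane of the hinge axis (same height when level), 150 mm from it, free over 66 mm between its two side arms, 46 mm from the edge of the flap's plate. It moves with the flap on a circle about the hinge axis.
- jug: bystander: clear plastic jug with a handle, 104 mm across, 150 mm high; origin under its middle
- beaker: bystander: clear beaker, 80 mm across, 85 mm high; origin under its middle
- small_beaker: bystander: small clear beaker, 60 mm across, 58 mm high; origin under its middle
- measure: bystander: slim measuring cylinder on a 72 mm foot, 205 mm high; origin under its middle
- petri: bystander: flat round clear dish, 110 mm across, 18 mm high; origin under its middle
- jar: bystander: jar, 64 mm across, 90 mm high; origin under its middle
- weight: bystander: brass weight with a knob, 52 mm across, 66 mm high; origin under its middle
Mind the look-alikes: they are no part of the job. What is shaped like the part that bears lid_center but pink or yellow is not meant.

How it is judged:
On the way, in this order (a step that is already met when the one before it is completed fails the run):
1. the cover lies flat, open side up, on the level flap, let go (horizontal distance between lid_center and flap_seat below 0.025 m and z of lid_center in the frame of flap_seat between 0.005 and 0.014 m and angle between lid_center's own z axis and vertical below 0.06 rad and value of joint flap below 0.1 rad and contact force between the fingers and lid below 0.1 N), for 0.2 s.
2. the flap has been swung up close to upright or beyond (value of joint flap above 1.4 rad).
3. the cover has come to rest open side down on the landing, untouched by the gripper (angle between lid_center's own z axis and vertical above 3.04 rad and horizontal distance between lid_center and ramp_landing below 0.035 m and z of lid_center in the frame of ramp_landing below 0.014 m and contact force between the fingers and lid below 0.1 N and linear speed of lid below 0.03 m/s), for 0.2 s.
At the end, for the whole second after the job is handed in: The cover sits open side down over the dish: centres within 8 mm in plan, long sides within 0.15 rad, the cover's centre 3 to 9 mm below rim height (6 mm when fully home) and level within 0.07 rad; the dish stands upright on the table; both are at rest and let go (horizontal distance between lid_center and dish_rim below 0.008 m and z of lid_center in the frame of dish_rim between -0.009 and -0.003 m and angle between lid_center's own z axis and vertical above 3.07 rad and angle between dish_rim's own z axis and vertical below 0.05 rad and height (world z) of dish_rim below 0.038 m and angle between the x axis of lid_center and the x axis of dish_rim, either way round below 0.15 rad and linear speed of each of lid, dish below 0.02 m/s); the robot touches nothing.
It fails at once if a bystander is shifted by more than 30 mm or tipped (distance of any of jug, beaker, small_beaker, measure, petri, jar, weight from where it was at the start of the episode above 0.03 m or angle between any of jug, beaker, small_beaker, measure, jar, weight's own z axis and vertical above 0.35 rad).
It also fails if it takes over 69 s, if anything falls off the work surface, if the arm or the gripper's body presses on something with over 40 N, if the wrist force passes 120 N, or if a joint passes its speed limit or range.

## Working session

There is one attempt and no reset: what is moved stays moved. The work goes in short steps, Python scripts to look and compute and a tool call to move; the robot and the scene stay as the last step left them, time stands still between calls to the robot, and variables do not carry over. Pictures are saved under pics/ and viewed, at most 10 in all, crops included, and the job is handed in when it is done.

Besides the shell and the picture viewer there is one more tool, called after ">>>" as name(argument=value, ...) on one line, values as JSON. carry_out: Moves the arm, as the interface text tells. Its arguments: {"type":"object","properties":{"increments":{"type":"array","items":{"type":"number"}},"grip":{"type":"number"},"newtons":{"type":"number"}},"required":["increments"]}

```bash
ls; mkdir -p pics; cat > h.py <<'E'
import numpy as np, cv2
from cell import readout, vision, arm
def ray(c,u,v):
    f=192/np.tan(np.radians(c["fov_y"])/2)
    d=np.array([(u-c["cx"])/f,(v-c["cy"])/f]); s=d.copy()
    for _ in range(20): s=d/(1+c["k1"]*(s@s))
    T=np.array(c["pose"]); return T[:3,3],T[:3,:3]@np.array([s[0],-s[1],-1])
def onz(c,u,v,z):
    o,d=ray(c,u,v); return o+d*(z-o[2])/d[2]
def proj(c,p):
    f=192/np.tan(np.radians(c["fov_y"])/2)
    T=np.array(c["pose"]); q=T[:3,:3].T@(np.array(p)-T[:3,3]); s=np.array([q[0],-q[1]])/-q[2]
    s=s*(1+c["k1"]*(s@s)); return s*f+[c["cx"],c["cy"]]
def shot(n,f):
    c=vision.calibration(n); im=vision.get_image(n)[:,:,::-1].copy(); cv2.imwrite(f"pics/{f}.png",im); return c,im
E
python3 - <<'E'
from h import *
import pickle
o={}
ims=[]
for n in("scene","side","wrist"):
    c,im=shot(n,n+"0"); o[n]=c; print(n,c["fov_y"],c["cx"],c["cy"],c["k1"],np.round(c["pose"],3).tolist())
pickle.dump(o,open("cal.pkl","wb"))
print(readout.observe()); print(arm.tcp_to_grasp)
E
```

```text
pics
scene 52.913694673017346 259.05422270185807 186.45258895811324 0.027905180540722215 [[-0.177, -0.802, 0.571, 1.178], [0.984, -0.143, 0.103, 0.137], [-0.001, 0.58, 0.814, 1.011], [0.0, 0.0, 0.0, 1.0]]
side 56.86041690056626 258.2179212370858 191.11835252888847 0.020273637591642503 [[-0.944, 0.25, -0.216, 0.242], [-0.33, -0.722, 0.608, 0.735], [-0.003, 0.645, 0.764, 1.022], [0.0, 0.0, 0.0, 1.0]]
wrist 62.367497708476115 257.0041246486488 186.1931725018306 -0.050785617304572914 [[1.0, -0.001, 0.001, 0.624], [0.001, 0.964, 0.265, 0.072], [-0.002, -0.265, 0.964, 0.384], [0.0, 0.0, 0.0, 1.0]]
{'clock': 0.15, 'joints': array([-0.10261892,  0.43504252,  0.02496035,  1.57384071, -0.01160306,
        1.13398354, -0.0750473 ]), 'dq': array([-0.00038149, -0.00263125, -0.00032282, -0.00330327,  0.00050188,
        0.00050022,  0.00020695]), 'joint_efforts': array([ 9.13879558e-04, -6.68263149e+01,  9.85680185e-01, -3.14695251e+01,
       -6.03506877e-02,  3.94195947e-02,  8.07748006e-05]), 'position': array([ 6.24641184e-01, -2.37297357e-05,  2.26156094e-01]), 'ee_rot': array([-2.22091002e+00, -2.22094258e+00,  1.35525356e-03]), 'force': array([-0.4237642 ,  0.17066574, -0.54080949]), 'ft_torque': array([ 0.00100951, -0.00280618, -0.00539747]), 'gripper_force': 0.0, 'width': 0.9984865918760577}
-0.0188
```

View pics/scene0.png

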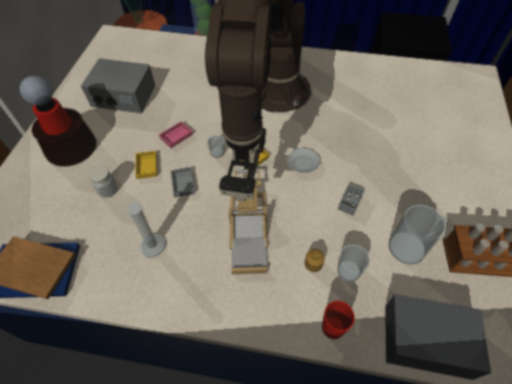

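View pics/side0.png

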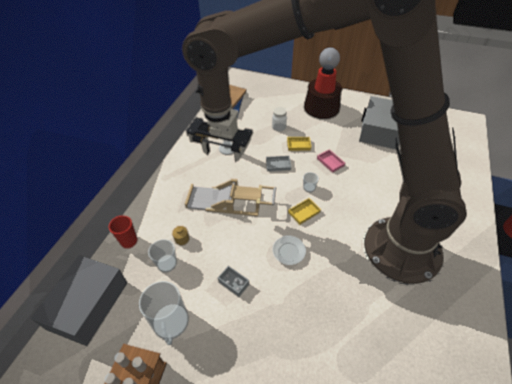

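Scene view candidates for the cover are pink (177,134), yellow (147,164), yellow (262,156) and grey (183,181). Grey is the one meant, because it is a grey shell without balls. The dish with balls is at (351,198), the ramp at (250,230), and the flap points toward the robot. I'll confirm with a crop.

```bash
python3 - <<'E'
from h import *
import pickle
o=pickle.load(open("cal.pkl","rb"))
a=cv2.imread("pics/scene0.png"); b=cv2.imread("pics/side0.png")
def crop(im,x,y,w,h,s): return cv2.resize(im[y:y+h,x:x+w],None,fx=s,fy=s,interpolation=cv2.INTER_CUBIC)
A=np.hstack([crop(a,160,155,60,50,6.5),crop(a,325,173,60,50,6.5)])   # 780x325
B=np.hstack([crop(a,215,160,70,120,2.25),crop(b,180,165,120,60,4.4)])if 0 else crop(b,175,145,130,80,3.4)
C=crop(a,215,165,70,112,2.43)
B=np.hstack([B,C[:272,:170]]); B=cv2.copyMakeBorder(B,0,0,0,780-B.shape[1],cv2.BORDER_CONSTANT)
cv2.imwrite("pics/crop1.png",np.vstack([A,B]))
for n,(u,v),z in(("scene",(183,181),.01),("side",(279,163),.01),("scene",(351,198),.03),("side",(234,281),.03),("scene",(250,240),.01),("scene",(261,157),.02),("scene",(218,147),.03),("scene",(303,160),.01),("scene",(315,258),.03),("scene",(353,262),.04),("scene",(152,240),.02),("side",(250,290-80),.05),("scene",(103,182),.04)):
    print(n,u,v,onz(o[n],u,v,z).round(3))
E
```

```text
scene 183 181 [ 0.498 -0.235  0.01 ]
side 279 163 [ 0.497 -0.237  0.01 ]
scene 351 198 [0.483 0.297 0.03 ]
side 234 281 [0.473 0.304 0.03 ]
scene 250 240 [0.668 0.018 0.01 ]
scene 261 157 [ 0.363 -0.004  0.02 ]
scene 218 147 [ 0.354 -0.152  0.03 ]
scene 303 160 [0.343 0.136 0.01 ]
scene 315 258 [0.701 0.207 0.03 ]
scene 353 262 [0.699 0.308 0.04 ]
scene 152 240 [ 0.722 -0.257  0.02 ]
side 250 210 [0.515 0.05  0.05 ]
scene 103 182 [ 0.566 -0.466  0.04 ]
```

View pics/crop1.png

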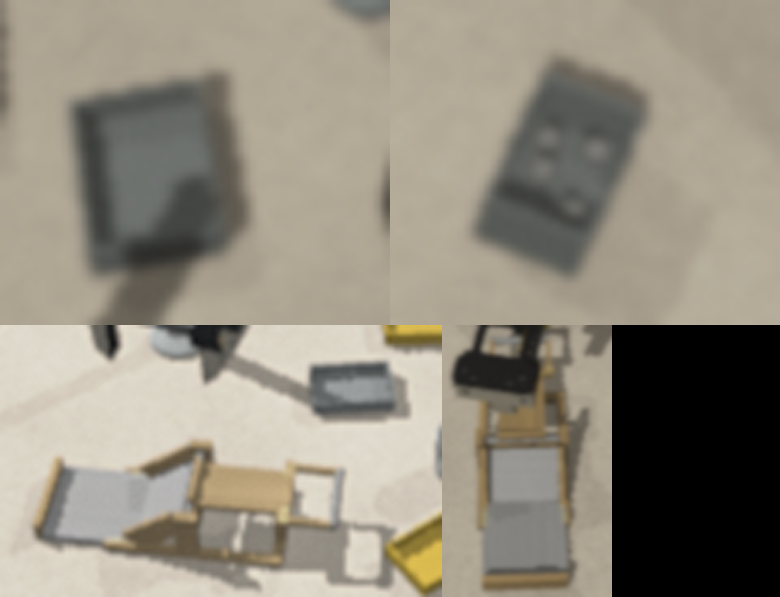

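The crop confirms it: the empty grey shell is the cover and the one with balls is the dish. The cover's long side is roughly along world x, and the ramp runs downhill along about +x. I'm moving over the cover for a close look.

>>> carry_out(increments=[-12.7, -23.5, 0, 0, 0, -0.157, -12.7, -23.5, 0, 0, 0, -0.157, -12.7, -23.5, 0, 0, 0, -0.157, -12.7, -23.5, 0, 0, 0, -0.157, -12.7, -23.5, 0, 0, 0, -0.157, -12.7, -23.5, 0, 0, 0, -0.157, -12.7, -23.5, 0, 0, 0, -0.157, -12.7, -23.5, 0, 0, 0, -0.157, -12.7, -23.5, 0, 0, 0, -0.157, -12.7, -23.5, 0, 0, 0, -0.157, 0, 0, 0, 0, 0, 0, 0, 0, 0, 0, 0, 0], grip=0)

```text
clock: 1.65
position: [0.4983, -0.2342, 0.2266]
ee_rot: [-3.141, -0.005, 0.0]
force: [0.9, 0.3, 0.3]
width: 1.001
gripper_force: 0.0
```

```bash
python3 - <<'E'
from h import *
c,im=shot("wrist","w1"); c2,im2=shot("scene","s1")
cv2.imwrite("pics/v1.png",np.vstack([np.hstack([im,im2])])[:, :] if 0 else cv2.resize(np.hstack([im,cv2.resize(im2[140:300,180:300],(288,384))]),(800,384)))
hsv=cv2.cvtColor(im,cv2.COLOR_BGR2HSV)
import pickle; pickle.dump((c,c2),open("c1.pkl","wb"))
print(readout.observe()["position"],readout.observe()["ee_rot"], np.round(c["pose"],3).tolist())
print(proj(c,[.498,-.235,.02]))
# handle/stop from side0 crop
o=pickle.load(open("cal.pkl","rb"))["side"]
for x,y,z in((342,470,.056),(338,525,.056),(58,460,.024),(40,537,.024)): print(onz(o,175+x/3.4,145+(y-325)/3.4,z).round(3))
E
```

```text
[ 0.49855517 -0.23389269  0.22658391] [-3.14107334e+00 -5.78435814e-03  9.18463842e-05] [[0.004, 0.964, 0.265, 0.569], [-1.0, 0.004, 0.0, -0.234], [-0.001, -0.265, 0.964, 0.385], [0.0, 0.0, 0.0, 1.0]]
[258.32654258 162.1000179 ]
[ 0.461 -0.07   0.056]
[0.442 0.002 0.056]
[ 0.768 -0.008  0.024]
[0.738 0.094 0.024]
```

View pics/v1.png

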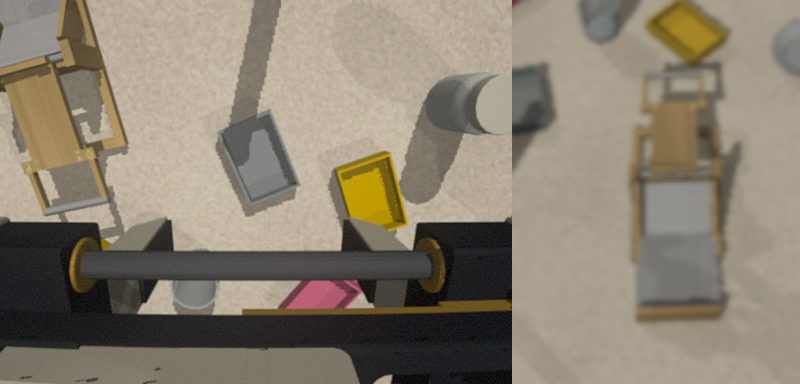

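The wrist view shows the grey cover with corners at about (219,135), (269,110), (298,185) and (247,208). The flap handle runs from about (43,211) to (107,203).

```bash
python3 - <<'E'
from h import *
import pickle
c,c2=pickle.load(open("c1.pkl","rb")); im=cv2.imread("pics/w1.png")
hsv=cv2.cvtColor(im,cv2.COLOR_BGR2HSV)
m=((hsv[...,0]>75)&(hsv[...,0]<130)&(hsv[...,1]>15)).astype(np.uint8)
w=np.zeros_like(m); w[100:220,200:312]=m[100:220,200:312]; w=cv2.morphologyEx(w,cv2.MORPH_OPEN,np.ones((3,3)))
cs,_=cv2.findContours(w,cv2.RETR_EXTERNAL,cv2.CHAIN_APPROX_NONE); k=max(cs,key=cv2.contourArea)
print(cv2.contourArea(k),cv2.boundingRect(k))
# rim plane z=.02 
P=np.array([onz(c,u,v,.02)[:2] for u,v in k[:,0]],np.float32)*1000
r=cv2.minAreaRect(P); print(r, cv2.boxPoints(r).round(1).tolist())
P=[onz(c,u,v,.02).round(4)[:2] for u,v in((219,135),(269,110),(298,185),(248,208))]
print(P,np.mean(P,0)); print([np.linalg.norm(P[i]-P[i-1]).round(4) for i in range(4)])
print("lid yaw",np.arctan2(*((P[0]+P[1]-P[2]-P[3])[::-1])))
# handle, plate corners near handle z .06, hinge
for n,u,v,z in(("h1",45,211,.059),("h2",106,204,.059),("p1",28,171,.06),("p2",90,159,.06)): print(n,onz(c,u,v,z).round(4))
# scene view 2: crop px /(250->...) crop width 288/512*... 
sx=lambda x,y:(180+(x-512)*(800/800)*120/288, 140+y*160/384)
for n,x,y,z in(("h1",645,75,.059),("h2",703,74,.059),("stopL",637,312,.024),("stopR",720,312,.024),("p1",653,103,.06),("p2",696,103,.06),("pe1",648,165,.06),("pe2",697,165,.06)): print(n,onz(c2,*sx(x,y),z).round(4))
E
```

```text
Traceback (most recent call last):
ValueError: max() iterable argument is empty
```

```bash
cat > m1.py <<'E'
from h import *
import pickle
c,c2=pickle.load(open("c1.pkl","rb")); im=cv2.imread("pics/w1.png").astype(int)
print(im[160,255],im[60,330],im[200,230],im[140,228])
m=((im[...,2]-im[...,0])<14).astype(np.uint8)
w=np.zeros_like(m); w[100:220,200:312]=m[100:220,200:312]; w=cv2.morphologyEx(w,cv2.MORPH_OPEN,np.ones((3,3)))
cs,_=cv2.findContours(w,cv2.RETR_EXTERNAL,cv2.CHAIN_APPROX_NONE)
if cs:
    k=max(cs,key=cv2.contourArea); print(cv2.contourArea(k),cv2.boundingRect(k))
    P=np.array([onz(c,u,v,.02)[:2] for u,v in k[:,0]],np.float32)*1000
    r=cv2.minAreaRect(P); print(r, cv2.boxPoints(r).round(1).tolist())
P=[onz(c,u,v,.02)[:2] for u,v in((219,135),(269,110),(298,185),(248,208))]
print(P,np.mean(P,0)); print([np.linalg.norm(P[i]-P[i-1]).round(4) for i in range(4)])
d=P[0]+P[1]-P[2]-P[3]; print("lid yaw",np.arctan2(d[1],d[0]))
for n,u,v,z in(("h1",45,211,.059),("h2",106,204,.059),("p1",28,171,.06),("p2",90,159,.06)): print(n,onz(c,u,v,z).round(4))
sx=lambda x,y:(180+(x-512)*120/288, 140+y*160/384)
for n,x,y,z in(("h1",645,75,.059),("h2",703,74,.059),("stopL",637,312,.024),("stopR",720,312,.024),("p1",653,103,.06),("p2",696,103,.06),("pe1",648,165,.06),("pe2",697,165,.06)): print(n,onz(c2,*sx(x,y),z).round(4))
E
python3 m1.py
```

```text
[130 132 130] [160 176 189] [164 184 199] [96 99 96]
4533.0 (218, 110, 82, 96)
((501.2202453613281, -235.50918579101562), (97.4876480102539, 66.66468048095703), 23.053508758544922) [[443.29998779296875, -223.89999389648438], [469.3999938964844, -285.29998779296875], [559.0999755859375, -247.10000610351562], [533.0, -185.8000030517578]]
[array([ 0.52935215, -0.18985059]), array([ 0.55748714, -0.24666452]), array([ 0.47048932, -0.28243199]), array([ 0.44125623, -0.22274151])] [ 0.49964621 -0.23542215]
[np.float64(0.094), np.float64(0.0634), np.float64(0.0941), np.float64(0.0665)]
lid yaw 0.373698002308984
h1 [0.4498 0.003  0.059 ]
h2 [ 0.4586 -0.0683  0.059 ]
p1 [0.4957 0.0135 0.06  ]
p2 [ 0.5087 -0.0576  0.06  ]
h1 [ 0.4659 -0.0666  0.059 ]
h2 [0.451  0.0073 0.059 ]
stopL [ 0.7731 -0.0111  0.024 ]
stopR [0.7566 0.0815 0.024 ]
p1 [ 0.5088 -0.0468  0.06  ]
p2 [0.4992 0.0069 0.06  ]
pe1 [ 0.6007 -0.0336  0.06  ]
pe2 [0.5903 0.0248 0.06  ]
```

The cover measures 97x67 mm, which matches. Its centre is (0.501,-0.2355) and its yaw 0.40. The ramp yaw is about 0.18. Picking up the cover.

>>> carry_out(increments=[1, -0.6, -20, 0, 0, 0.134, 1, -0.6, -40, 0, 0, 0.134, 0.7, -0.4, -40, 0, 0, 0.134, 0, 0, -40, 0, 0, 0, 0, 0, -40, 0, 0, 0, 0, 0, -25, 0, 0, 0, 0, 0, -12, 0, 0, 0, 0, 0, -4.5, 0, 0, 0, 0, 0, 0, 0, 0, 0], grip=0)

```text
clock: 2.88
position: [0.5013, -0.2366, 0.0058]
ee_rot: [3.078, 0.629, 0.001]
force: [-1.1, 0.3, -0.2]
width: 0.999
gripper_force: 0.0
```

>>> carry_out(increments=[0, 0, 0, 0, 0, 0, 0, 0, 0, 0, 0, 0, 0, 0, 0, 0, 0, 0, 0, 0, 0, 0, 0, 0, 0, 0, 0, 0, 0, 0, 0, 0, 0, 0, 0, 0], grip=1, newtons=15)

```text
clock: 3.62
position: [0.5009, -0.2367, 0.0056]
ee_rot: [3.078, 0.628, 0.001]
force: [-0.8, 0.4, 4.8]
width: 0.716
gripper_force: 15.0
```

>>> carry_out(increments=[0, 0, 20, 0, 0, 0, 0, 0, 40, 0, 0, 0, 2, 20, 50, 0, 0, -0.111, 4, 25, 50, 0, 0, -0.111, 10, 30, 40, 0, 0, 0, 10, 20, 0, 0, 0, 0, 0, 0, 0, 0, 0, 0, 0, 0, 0, 0, 0, 0])

```text
clock: 4.62
position: [0.5259, -0.1424, 0.2046]
ee_rot: [3.129, 0.283, -0.002]
force: [0.5, 0.2, -0.6]
width: 0.716
gripper_force: 15.0
```

```bash
python3 - <<'E'
from h import *
import pickle
s=readout.observe(); c,im=shot("wrist","w2"); pickle.dump(c,open("c2.pkl","wb")); print(s["position"],s["ee_rot"],s["width"])
cv2.imwrite("pics/v2.png",cv2.resize(im,(800,600),interpolation=cv2.INTER_CUBIC))
E
```

```text
[ 0.52587602 -0.14235107  0.20464344] [ 3.12859790e+00  2.82549686e-01 -2.36278734e-03] 0.7162504195209519
```

View pics/v2.png

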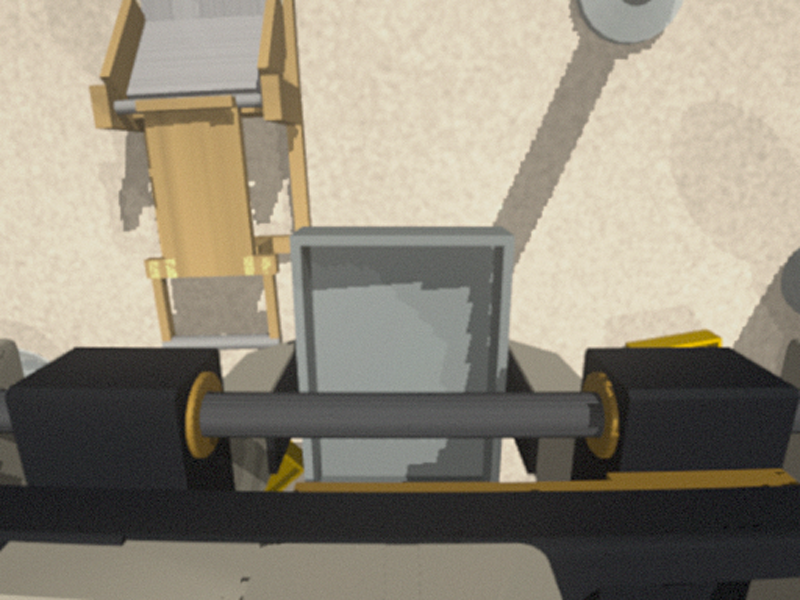

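The view shows the hinge rod from about (115,105) to (262,99), the handle bar from (164,342) to (281,341), the ledge top edge from (136,101) to (234,97), and the cover held square.

```bash
python3 - <<'E'
from h import *
import pickle
c=pickle.load(open("c2.pkl","rb")); k=1.5625
def q(n,a,b,z):
    A,B=[onz(c,u/k,v/k,z)for u,v in(a,b)]; d=(A-B); m=(A+B)/2
    print(n,m.round(4),"len",np.linalg.norm(d).round(4),"yaw",round(float(np.arctan2(-d[0],d[1])),3)); return m
h=q("hinge",(115,105),(262,99),.058)
b=q("handle",(164,342),(281,341),.058)
l=q("ledge",(136,101),(234,97),.068)
p=q("plate end",(163,278),(250,275),.06)
for n,m in(("h-b",h-b),("l-b",l-b)): print(n,np.linalg.norm(m[:2]).round(4),np.arctan2(m[1],m[0]).round(3))
e=readout.observe(); from scipy.spatial.transform import Rotation as R
M=R.from_rotvec(e["ee_rot"]).as_matrix(); print(M.round(3))
# lid in grip: near/far rim corners at z = tcp-.005+.02-? 
z=e["position"][2]+.0144
q("lidfar",(292,230),(513,230),z)
E
```

```text
hinge [ 0.6034 -0.      0.058 ] len 0.0882 yaw 0.202
handle [ 0.4573 -0.0335  0.058 ] len 0.0786 yaw 0.194
ledge [ 0.6044 -0.0024  0.068 ] len 0.0568 yaw 0.202
plate end [ 0.5004 -0.0205  0.06  ] len 0.0563 yaw 0.215
h-b 0.1499 0.226
l-b 0.1504 0.209
[[ 0.984  0.178 -0.001]
 [ 0.178 -0.984 -0.   ]
 [-0.001  0.    -1.   ]]
lidfar [ 0.5749 -0.133   0.2191] len 0.0644 yaw 0.181
```

>>> carry_out(increments=[6, 43, 0, 0, 0, 0.013, 6, 43, 0, 0, 0, 0.013, 4.8, 42.4, 0, 0, 0, 0, 0, 0, -40, 0, 0, 0, 0, 0, -40, 0, 0, 0, 0, 0, -30, 0, 0, 0, 0, 0, -15, 0, 0, 0, 0, 0, -7, 0, 0, 0, 0, 0, -3, 0, 0, 0, 0, 0, -2, 0, 0, 0, 0, 0, -1.5, 0, 0, 0, 0, 0, 0, 0, 0, 0])

```text
clock: 6.18
position: [0.5436, -0.0131, 0.067]
ee_rot: [-3.125, -0.324, -0.001]
force: [0.6, 0.6, -1.2]
width: 0.72
gripper_force: 15.0
```

```bash
python3 - <<'E'
from h import *
s=readout.observe(); print(s["position"],s["force"])
c,im=shot("wrist","w3"); c2,im2=shot("side","sd3")
cv2.imwrite("pics/v3.png",np.hstack([im,cv2.resize(im2[140:240,170:245+70],(288,384))])[:, :800])
E
```

```text
[ 0.54364954 -0.013144    0.06702426] [ 0.57688313  0.57824312 -1.2035859 ]
```

View pics/v3.png

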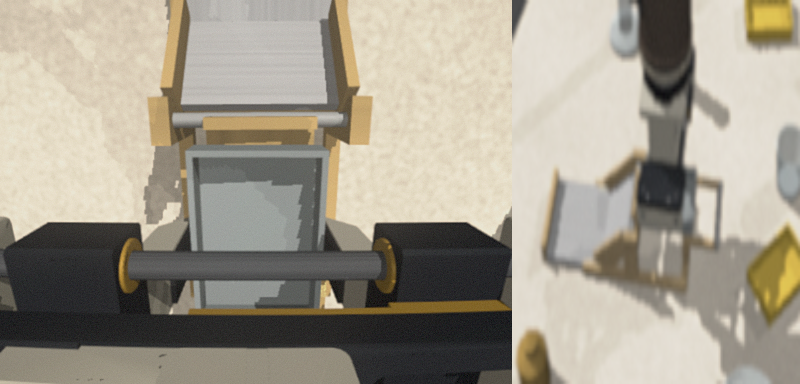

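The wrist view shows the cover centred behind the ledge: cover far edge at row 150, ledge at rows 118–140, both centred near column 260. Setting it down and releasing with a modest opening.

>>> carry_out(increments=[0, 0, -1, 0, 0, 0, 0, 0, -0.8, 0, 0, 0, 0, 0, 0, 0, 0, 0])

```text
clock: 6.65
position: [0.5436, -0.0132, 0.0655]
ee_rot: [-3.125, -0.324, -0.001]
force: [-2.6, -0.3, 7.6]
width: 0.72
gripper_force: 15.0
```

>>> carry_out(increments=[0, 0, 0, 0, 0, 0, 0, 0, 0, 0, 0, 0, 0, 0, 0, 0, 0, 0, 0, 0, 0, 0, 0, 0, 0, 0, 10, 0, 0, 0, 0, 0, 30, 0, 0, 0, 0, 0, 50, 0, 0, 0, 0, 0, 30, 0, 0, 0, 0, 0, 0, 0, 0, 0], grip=0)

```text
clock: 7.78
position: [0.5452, -0.0133, 0.188]
ee_rot: [-3.125, -0.324, -0.009]
force: [-0.5, 0.5, 0.2]
width: 0.998
gripper_force: 0.0
```

```bash
python3 - <<'E'
from h import *
import pickle
s=readout.observe(); print(s["position"],s["force"])
c,im=shot("wrist","w4"); pickle.dump(c,open("c4.pkl","wb"))
cv2.imwrite("pics/v4.png",im)
E
```

```text
[ 0.54517543 -0.01331781  0.18799035] [-0.45478326  0.46649056  0.20273107]
```

View pics/v4.png

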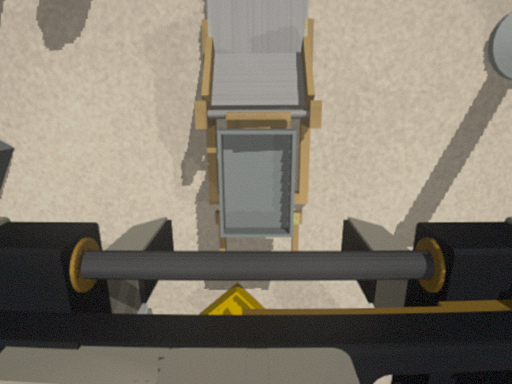

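The cover lies square behind the ledge, with corners (218,130), (298,128), (294,236) and (220,237), let go. Turning the tool to straddle the handle.

>>> carry_out(increments=[-8.8, -1.9, 0, 0, 0, 0.157, -8.8, -1.9, 0, 0, 0, 0.157, -8.8, -1.9, 0, 0, 0, 0.157, -8.8, -1.9, 0, 0, 0, 0.157, -8.8, -1.9, 0, 0, 0, 0.157, -8.8, -1.9, 0, 0, 0, 0.157, -8.8, -1.9, 0, 0, 0, 0.157, -8.8, -1.9, 0, 0, 0, 0.157, -8.8, -1.9, 0, 0, 0, 0.157, -9, -2, 0, 0, 0, 0.157, 0, 0, 0, 0, 0, 0, 0, 0, 0, 0, 0, 0], grip=0.65)

```text
clock: 9.32
position: [0.4554, -0.0323, 0.1845]
ee_rot: [-1.985, -2.434, 0.0]
force: [0.8, 0.1, -0.3]
width: 0.346
gripper_force: 0.0
```

```bash
python3 - <<'E'
from h import *
import pickle
s=readout.observe(); print(s["position"],s["ee_rot"],s["width"])
c,im=shot("wrist","w5"); pickle.dump(c,open("c5.pkl","wb"))
cv2.imwrite("pics/v5.png",im); print(proj(c,[.4568,-.0325,.056]))
E
```

```text
[ 0.45536199 -0.03227521  0.18454216] [-1.98534337e+00 -2.43416701e+00  4.89472922e-04] 0.34641092593077627
[258.83428639 179.7390935 ]
```

View pics/v5.png

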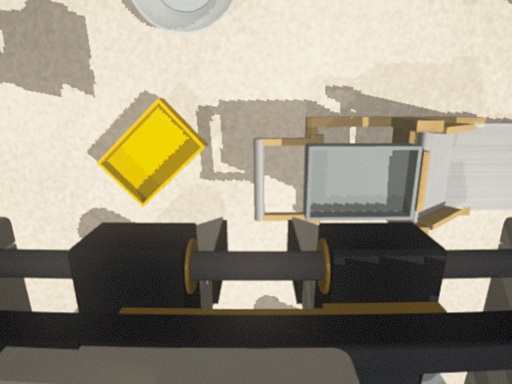

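The bar runs from (261,139) to (259,219), 1 px from the prediction, with the fingers open around it. Descending and gripping.

>>> carry_out(increments=[2, 0, -40, 0, 0, 0, 0, 0, -40, 0, 0, 0, 0, 0, -35, 0, 0, 0, 0, 0, -20, 0, 0, 0, 0, 0, -12.5, 0, 0, 0, 0, 0, 0, 0, 0, 0])

```text
clock: 10.12
position: [0.4571, -0.0322, 0.0369]
ee_rot: [-1.982, -2.437, 0.001]
force: [-0.1, -0.1, -0.5]
width: 0.352
gripper_force: 0.0
```

>>> carry_out(increments=[0, 0, 0, 0, 0, 0, 0, 0, 0, 0, 0, 0, 0, 0, 0, 0, 0, 0, 0, 0, 0, 0, 0, 0], grip=1, newtons=12)

```text
clock: 10.62
position: [0.457, -0.0325, 0.0379]
ee_rot: [-1.982, -2.438, 0.0]
force: [-2.7, 0.1, 6.3]
width: 0.102
gripper_force: 12.0
```

```bash
python3 - <<'E'
import numpy as np
# 20 rows: smooth-ish swing 0 -> 1.70 of r=150 mm, yaw .205
w=np.ones(20); w[:3]=[.4,.7,.9]; w[-3:]=[.9,.7,.4]
t=np.r_[0,np.cumsum(w)]/w.sum()*1.70
x=-150*np.cos(t); z=150*np.sin(t)
o=[]
for i in range(20):
    dx=x[i+1]-x[i]; o+=[[round(dx*np.cos(.205),1),round(dx*np.sin(.205),1),round(z[i+1]-z[i],1)]]
print(o, np.sum(o,0))
E
```

```text
[[np.float64(0.1), np.float64(0.0), np.float64(5.7)], [np.float64(0.7), np.float64(0.1), np.float64(9.9)], [np.float64(1.8), np.float64(0.4), np.float64(12.6)], [np.float64(3.2), np.float64(0.7), np.float64(13.8)], [np.float64(4.5), np.float64(0.9), np.float64(13.4)], [np.float64(5.7), np.float64(1.2), np.float64(12.9)], [np.float64(6.9), np.float64(1.4), np.float64(12.3)], [np.float64(8.0), np.float64(1.7), np.float64(11.6)], [np.float64(9.0), np.float64(1.9), np.float64(10.8)], [np.float64(10.0), np.float64(2.1), np.float64(9.8)], [np.float64(10.8), np.float64(2.3), np.float64(8.8)], [np.float64(11.6), np.float64(2.4), np.float64(7.8)], [np.float64(12.3), np.float64(2.6), np.float64(6.6)], [np.float64(12.8), np.float64(2.7), np.float64(5.4)], [np.float64(13.3), np.float64(2.8), np.float64(4.1)], [np.float64(13.6), np.float64(2.8), np.float64(2.8)], [np.float64(13.8), np.float64(2.9), np.float64(1.5)], [np.float64(12.5), np.float64(2.6), np.float64(0.2)], [np.float64(9.7), np.float64(2.0), np.float64(-0.6)], [np.float64(5.5), np.float64(1.1), np.float64(-0.6)]] [165.8  34.6 148.8]
```

Bar gripped (9.4 mm). Swinging the flap.

>>> carry_out(increments=[0.1, 0, 5.7, 0, 0, 0, 0.7, 0.1, 9.9, 0, 0, 0, 1.8, 0.4, 12.6, 0, 0, 0, 3.2, 0.7, 13.8, 0, 0, 0, 4.5, 0.9, 13.4, 0, 0, 0, 5.7, 1.2, 12.9, 0, 0, 0, 6.9, 1.4, 12.3, 0, 0, 0, 8, 1.7, 11.6, 0, 0, 0, 9, 1.9, 10.8, 0, 0, 0, 10, 2.1, 9.8, 0, 0, 0, 10.8, 2.3, 8.8, 0, 0, 0, 11.6, 2.4, 7.8, 0, 0, 0, 12.3, 2.6, 6.6, 0, 0, 0, 12.8, 2.7, 5.4, 0, 0, 0, 13.3, 2.8, 4.1, 0, 0, 0, 13.6, 2.8, 2.8, 0, 0, 0, 13.8, 2.9, 1.5, 0, 0, 0, 12.5, 2.6, 0.2, 0, 0, 0, 9.7, 2, -0.6, 0, 0, 0, 5.5, 1.1, -0.6, 0, 0, 0])

```text
clock: 13.12
position: [0.6235, 0.003, 0.1858]
ee_rot: [-1.98, -2.438, -0.0]
force: [-1.8, 3.1, -0.6]
width: 0.097
gripper_force: 12.0
```

>>> carry_out(increments=[0, 0, 0, 0, 0, 0, 0, 0, 0, 0, 0, 0, 0, 0, 0, 0, 0, 0, 0, 0, 0, 0, 0, 0])

```text
clock: 13.62
position: [0.6223, 0.0027, 0.1859]
ee_rot: [-1.98, -2.437, 0.0]
force: [-1.3, 4.2, -0.9]
width: 0.104
gripper_force: 12.0
```

```bash
python3 - <<'E'
from h import *
c,im=shot("scene","s6"); d,im2=shot("side","sd6")
A=cv2.resize(im[150:300,190:310],(440,550)); B=cv2.resize(im2[140:240,165:245],(360,450)); B=cv2.copyMakeBorder(B,0,100,0,0,cv2.BORDER_CONSTANT)
cv2.imwrite("pics/v6.png",np.hstack([A,B]))
E
```

```text
(no output)
```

View pics/v6.png

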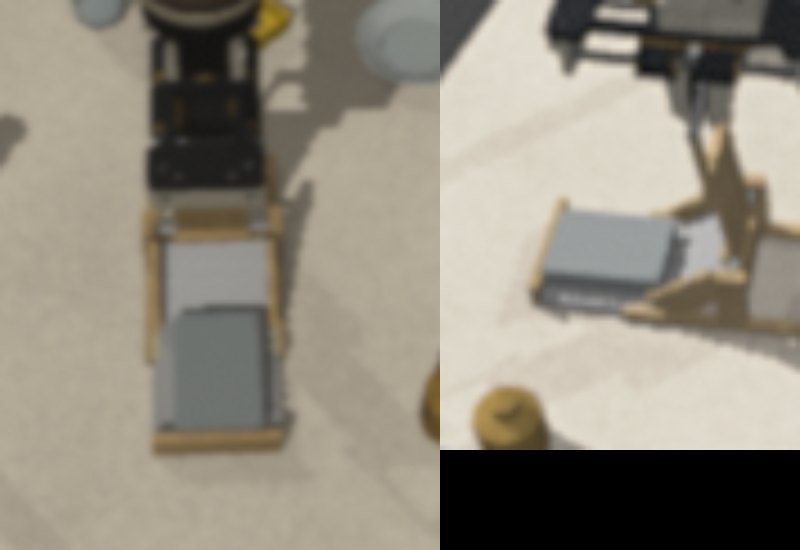

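The cover is open side down on the landing against the stop. Backing the flap to about 1.6, releasing, and lifting clear.

>>> carry_out(increments=[-5, -1, 0.4, 0, 0, 0, -5, -1, 0.3, 0, 0, 0, 0, 0, 0, 0, 0, 0])

```text
clock: 14.1
position: [0.6123, 0.0006, 0.187]
ee_rot: [-1.981, -2.438, -0.0]
force: [-1.5, 5.8, -1.1]
width: 0.1
gripper_force: 12.0
```

>>> carry_out(increments=[0, 0, 0, 0, 0, 0, 0, 0, 0, 0, 0, 0, 0, 0, 0, 0, 0, 0, 0, 0, 10, 0, 0, 0, 0, 0, 25, 0, 0, 0, 0, 0, 30, 0, 0, 0], grip=0.65)

```text
clock: 14.85
position: [0.6129, 0.0001, 0.253]
ee_rot: [-1.981, -2.438, 0.001]
force: [0.7, 0.1, 0.0]
width: 0.356
gripper_force: 0.0
```

>>> carry_out(increments=[10, 2, 0, 0, 0, -0.157, 10, 2, 0, 0, 0, -0.157, 10, 2, 0, 0, 0, -0.157, 10, 2, 0, 0, 0, -0.157, 10, 2, 0, 0, 0, -0.157, 10, 2, 0, 0, 0, -0.157, 10, 2, 0, 0, 0, -0.157, 10, 2, 0, 0, 0, -0.157, 10, 2, -20, 0, 0, -0.157, 10, 2, -20, 0, 0, -0.157, 0, 0, 0, 0, 0, 0, 0, 0, 0, 0, 0, 0], grip=0)

```text
clock: 16.35
position: [0.7132, 0.0201, 0.2131]
ee_rot: [3.124, 0.329, 0.001]
force: [0.3, -0.3, 0.4]
width: 1.004
gripper_force: 0.0
```

```bash
cat > m2.py <<'E'
from h import *
import pickle,sys
from scipy.spatial.transform import Rotation as R
name,z,u0,v0=sys.argv[1],float(sys.argv[2]),*map(float,sys.argv[3:5])
s=readout.observe(); c,im=shot("wrist",name); pickle.dump(c,open(name+".pkl","wb"))
M=R.from_rotvec(s["ee_rot"]).as_matrix(); print("tcp",s["position"],"yaw",np.arctan2(M[1,0],M[0,0]))
p=proj(c,[u0,v0,z]); print("expect px",p)
E
python3 m2.py w7 .03 .711 .021; python3 - <<'E'
import sys; sys.path.insert(0,'.')
import cv2,numpy as np,pickle
from h import onz
im=cv2.imread("pics/w7.png"); c=pickle.load(open("w7.pkl","rb"))
# print a coarse brightness row/col profile through lid
print("row150",im[150,150:370:6].sum(1)//3); print("col257",im[60:230:5,257].sum(1)//3)
print(im[150,257],)
E
```

```text
tcp [0.71324862 0.02005149 0.21307373] yaw 0.2101508530284121
expect px [256.36432327 167.99417623]
row150 [159 162 160 161 162 163 163 180 181 172 146 143  87 133 127 132 129 128
 131 132 129 131 128 149 145 175 177 163 184 177 177 170 174 173 175 174
 171]
col257 [179 174 170 180 177 168 180 161 162 170 166 130 129 131 131 130 128 128
 128 131 128 126 129 129 136 127 126 129 130 126  96  85 156 155]
[128 131 127]
```

```bash
cat > rect.py <<'E'
from h import *
import pickle,sys
name,z,lo,hi=sys.argv[1],float(sys.argv[2]),int(sys.argv[3]),int(sys.argv[4]); seed=tuple(map(float,sys.argv[5:7]))
im=cv2.imread(f"pics/{name}.png").astype(int); c=pickle.load(open(name+".pkl","rb"))
g=im.mean(2); m=((g>lo)&(g<hi)&(im[...,2]-im[...,0]<8)).astype(np.uint8)
m[225:]=0
m=cv2.morphologyEx(m,cv2.MORPH_OPEN,np.ones((5,5)))
cs,_=cv2.findContours(m,cv2.RETR_EXTERNAL,cv2.CHAIN_APPROX_NONE)
k=[q for q in cs if cv2.pointPolygonTest(q,seed,False)>=0]
k=k[0]; print(cv2.contourArea(k),cv2.boundingRect(k))
r=cv2.minAreaRect(np.array([onz(c,u,v,z)[:2] for u,v in k[:,0]],np.float32)*1000); print(r)
b=cv2.boxPoints(r); print(b.round(1).tolist())
E
python3 rect.py w7 .03 112 138 257 160
```

```text
4886.5 (224, 125, 61, 85)
((710.0540161132812, 23.02081871032715), (94.29533386230469, 66.71924591064453), 12.099729537963867)
[[657.0, 45.79999923706055], [670.9000244140625, -19.5], [763.0999755859375, 0.30000001192092896], [749.2000122070312, 65.5]]
```

The cover is at (0.710,0.023), yaw 0.21, size 94x67 mm, which is consistent. Descending to grip it slightly downhill of centre.

>>> carry_out(increments=[1, 3.7, -40, 0, 0, 0, 0, 0, -40, 0, 0, 0, 0, 0, -40, 0, 0, 0, 0, 0, -40, 0, 0, 0, 0, 0, -20, 0, 0, 0, 0, 0, -12, 0, 0, 0, 0, 0, -5, 0, 0, 0, 0, 0, 0, 0, 0, 0], grip=0.1)

```text
clock: 17.4
position: [0.7147, 0.0239, 0.0158]
ee_rot: [3.125, 0.324, 0.002]
force: [0.1, -1.2, 0.8]
width: 0.903
gripper_force: 0.0
```

>>> carry_out(increments=[0, 0, 0, 0, 0, 0, 0, 0, 0, 0, 0, 0, 0, 0, 0, 0, 0, 0, 0, 0, 0, 0, 0, 0, 0, 0, 0, 0, 0, 0], grip=1, newtons=15)

```text
clock: 18.02
position: [0.7145, 0.024, 0.0157]
ee_rot: [-3.125, -0.324, -0.001]
force: [-2.1, -0.1, 5.3]
width: 0.721
gripper_force: 15.0
```

>>> carry_out(increments=[0, 0, 20, 0, 0, 0, 0, 0, 50, 0, 0, 0, 0, 0, 60, 0, 0, 0, 0, 0, 60, 0, 0, 0, 0, 0, 55, 0, 0, 0, -20, 20, 0, 0, 0, -0.06, -40, 30, 0, 0, 0, -0.12, -45, 30, 0, 0, 0, -0.12, -45, 25, 0, 0, 0, -0.12, -45, 20, 0, 0, 0, -0.12, -45, 12, 0, 0, 0, -0.067, -45, 7, 0, 0, 0, 0, 0, 0, 0, 0, 0, 0, 0, 0, 0, 0, 0, 0])

```text
clock: 19.77
position: [0.4297, 0.1679, 0.2609]
ee_rot: [-3.077, 0.624, -0.002]
force: [0.8, -1.2, -0.5]
width: 0.714
gripper_force: 15.0
```

```bash
python3 m2.py w8 .034 .478 .30; python3 - <<'E'
import cv2
im=cv2.imread("pics/w8.png"); cv2.imwrite("pics/v8.png",cv2.resize(im[:290],(800,453),interpolation=cv2.INTER_CUBIC))
from cell import readout; s=readout.observe(); print(s["joints"],s["width"])
E
```

```text
tcp [0.42968697 0.16794721 0.26087907] yaw -0.400293079571608
expect px [144.77169064 164.19516993]
[-0.9695032   0.12878129  0.54938217  1.93565395 -0.07553275  1.09554553
 -2.3611842 ] 0.7165820717427975
```

View pics/v8.png

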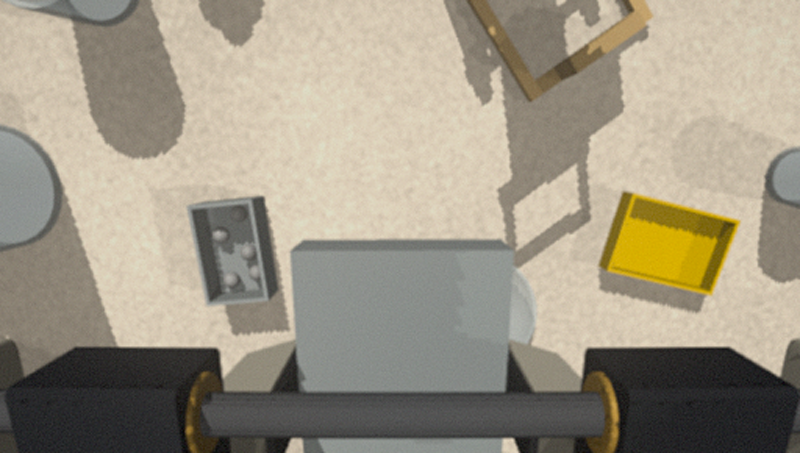

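The dish rim's left corners are at about (189,206) and (207,304) in this crop (÷1.5625 for native pixels), seen from its right side. The cover is held level. I'll fit edges numerically from the mask: left silhouette = rim, right silhouette = base.

```bash
python3 - <<'E'
from h import *
import pickle
im=cv2.imread("pics/w8.png").astype(int); c=pickle.load(open("w8.pkl","rb")); k=1.5625
m=(im[...,2]-im[...,0]<16).astype(np.uint8); w=np.zeros_like(m); w[118:204,112:182]=m[118:204,112:182]
cs,_=cv2.findContours(w,cv2.RETR_EXTERNAL,cv2.CHAIN_APPROX_NONE); q=max(cs,key=cv2.contourArea); h=cv2.convexHull(q)
print(cv2.contourArea(q),cv2.contourArea(h),cv2.boundingRect(q)); a=cv2.approxPolyDP(h,2.5,True)[:,0]; print(a.tolist())
for z in(.034,0): 
    print(z,[onz(c,u,v,z)[:2].round(4).tolist() for u,v in a])
for u in range(112,182,3): pass
print("row160",[im[160,u].tolist() for u in range(120,180,2)])
A=onz(c,189/k,206/k,.034)[:2];B=onz(c,207/k,304/k,.034)[:2]; d=A-B; print("left rim",A,B,np.linalg.norm(d),"yaw",np.arctan2(d[1],d[0]))
d/=np.linalg.norm(d); print("ctr",(A+B)/2+.026*np.array([d[1],-d[0]]))
# lid far edge in grip, plate top z=tcp+.014
z=.2609-.0057+.020
F=[onz(c,u/k,v/k,z) for u,v in((292,251),(514,249))]; print("lid far plate edge",F,np.linalg.norm(F[0]-F[1]))
E
```

```text
3101.0 3201.5 (120, 126, 58, 70)
[[167, 126], [177, 186], [171, 192], [133, 195], [120, 132]]
0.034 [[0.5089, 0.253], [0.4371, 0.2754], [0.433, 0.286], [0.4485, 0.3331], [0.5253, 0.3093]]
0 [[0.5102, 0.2629], [0.432, 0.2873], [0.4276, 0.2989], [0.4444, 0.3501], [0.528, 0.3242]]
row160 [[168, 188, 202], [176, 200, 210], [174, 192, 200], [141, 144, 142], [75, 80, 78], [72, 77, 77], [73, 77, 78], [70, 76, 76], [76, 81, 80], [105, 107, 106], [136, 141, 137], [112, 117, 118], [99, 103, 101], [95, 99, 98], [93, 98, 97], [137, 142, 138], [144, 148, 143], [135, 141, 141], [159, 164, 167], [160, 168, 170], [137, 140, 144], [107, 113, 114], [137, 142, 139], [119, 125, 122], [70, 74, 75], [66, 68, 69], [70, 71, 72], [103, 112, 118], [163, 183, 195], [189, 214, 224]]
left rim [0.52501278 0.30815493] [0.44925415 0.33345654] 0.07987203087854818 yaw -0.3223294180421819
ctr [0.47889727 0.29614473]
lid far plate edge [array([0.48226322, 0.18123414, 0.2752    ]), array([0.45736622, 0.12063052, 0.2752    ])] 0.06551839216834675
```

```bash
python3 - <<'E'
from h import *
import pickle
c=pickle.load(open("w8.pkl","rb")); s=pickle.load(open("cal.pkl","rb"))
for z in(.15,.085,0): print(z,onz(c,60/1.5625,190/1.5625,z).round(3),onz(c,30/1.5625,240/1.5625,z).round(3),onz(s["scene"],392,248,z).round(3),onz(s["scene"],415,255,z).round(3),onz(s["side"],170,320,z).round(3))
E
```

```text
0.15 [0.552 0.32  0.15 ] [0.536 0.352 0.15 ] [0.699 0.381 0.15 ] [0.708 0.435 0.15 ] [0.556 0.503 0.15 ]
0.085 [0.566 0.363 0.085] [0.546 0.403 0.085] [0.663 0.4   0.085] [0.673 0.458 0.085] [0.579 0.486 0.085]
0 [0.585 0.42  0.   ] [0.559 0.469 0.   ] [0.616 0.424 0.   ] [0.626 0.487 0.   ] [0.61  0.463 0.   ]
```

The jug base is centred near (0.62,0.47), leaving about 6 cm of clearance to the gripper. The dish is at (0.479,0.298), yaw about -0.31. Moving over it and lowering to just above the rim.

>>> carry_out(increments=[18, 43, 0, 0, 0, 0.04, 18, 43, 0, 0, 0, 0.045, 17.4, 42.8, 0, 0, 0, 0, 0, 0, -50, 0, 0, 0, 0, 0, -50, 0, 0, 0, 0, 0, -50, 0, 0, 0, 0, 0, -30, 0, 0, 0, 0, 0, -18, 0, 0, 0, 0, 0, -10, 0, 0, 0, 0, 0, 0, 0, 0, 0])

```text
clock: 21.08
position: [0.483, 0.2967, 0.052]
ee_rot: [3.103, -0.494, 0.0]
force: [0.9, 0.1, -1.5]
width: 0.719
gripper_force: 15.0
```

```bash
python3 m2.py w9 .034 .479 .298; python3 - <<'E'
from h import *
import pickle
from scipy.spatial.transform import Rotation as R
c=pickle.load(open("w9.pkl","rb")); im=cv2.imread("pics/w9.png").astype(int)
s=readout.observe(); print(s["force"],s["joints"][6])
# expected dish rim far corners
for y in(-.33,-.31,-.29):
  d=np.array([np.cos(y),np.sin(y)]); n=np.array([-d[1],d[0]]); C=np.array([.479,.298])
  print(y,[proj(c,[*(C+.041*d+t*.026*n),.034]).round(1).tolist() for t in(1,-1)], [proj(c,[*(C+.041*d+t*.026*n),0]).round(1).tolist() for t in(1,-1)])
for col in(225,257,290): print(col,im[60:190:4,col].mean(1).astype(int))
E
```

```text
tcp [0.48297643 0.29673808 0.05200543] yaw -0.31565659708978117
expect px [257.73612061 228.73543231]
[ 0.92678155  0.60238922 -0.30933459] -2.227694030961747
-0.33 [[212.8, 160.6], [304.9, 162.0]] [[219.7, 151.0], [297.5, 152.2]]
-0.31 [[211.4, 161.5], [303.5, 161.1]] [[218.5, 151.8], [296.3, 151.4]]
-0.29 [[210.0, 162.4], [302.1, 160.2]] [[217.3, 152.6], [295.1, 150.7]]
225 [178 183 183 192 188 187 185 185 192 178 183 185 186 190 190 184 192 185
 169 172 174 180 181 111 111 119 135 135 135 134 135 132 136]
257 [190 191 188 186 185 186 196 192 183 189 191 196 194 192 194 191 188 192
 183 193 176 174 184 108 111 120 128 134 131 134 133 132 131]
290 [188 188 186 182 184 189 190 182 185 188 192 188 185 181 186 195 194 194
 188 188 194 193 181 105 107 120 134 132 128 133 127 129 133]
```

```bash
python3 - <<'E'
from h import *
im=cv2.imread("pics/w9.png").astype(int)
for r in(152,154,157,160,164): print(r,[(u,int(im[r,u].mean())) for u in list(range(188,232,3))],[(u,int(im[r,u].mean())) for u in range(284,328,3)])
print([ (v,int(im[v,257].mean())) for v in range(146,174)])
c=__import__("pickle").load(open("w9.pkl","rb"))
d=np.array([np.cos(-.3157),np.sin(-.3157)]);n=np.array([-d[1],d[0]])
L=np.array([.483,.2967])-.0043*d
for z in(.0463,.0663): print(z,[proj(c,[*(L+.048*d+t*.033*n),z]).round(1).tolist() for t in(1,-1)])
E
```

```text
152 [(188, 178), (191, 176), (194, 173), (197, 179), (200, 172), (203, 170), (206, 174), (209, 171), (212, 174), (215, 176), (218, 130), (221, 114), (224, 112), (227, 111), (230, 111)] [(284, 107), (287, 105), (290, 105), (293, 107), (296, 111), (299, 176), (302, 181), (305, 180), (308, 178), (311, 186), (314, 187), (317, 186), (320, 186), (323, 189), (326, 190)]
154 [(188, 176), (191, 170), (194, 116), (197, 119), (200, 111), (203, 116), (206, 118), (209, 113), (212, 117), (215, 115), (218, 107), (221, 109), (224, 106), (227, 112), (230, 114)] [(284, 112), (287, 111), (290, 108), (293, 109), (296, 109), (299, 114), (302, 113), (305, 114), (308, 115), (311, 115), (314, 115), (317, 112), (320, 119), (323, 181), (326, 193)]
157 [(188, 167), (191, 114), (194, 108), (197, 108), (200, 109), (203, 109), (206, 111), (209, 111), (212, 113), (215, 107), (218, 105), (221, 110), (224, 106), (227, 108), (230, 107)] [(284, 106), (287, 110), (290, 109), (293, 110), (296, 112), (299, 109), (302, 111), (305, 108), (308, 112), (311, 110), (314, 113), (317, 112), (320, 111), (323, 109), (326, 167)]
16
[... 446 characters left out ...]
 137), (209, 131), (212, 138), (215, 139), (218, 136), (221, 131), (224, 133), (227, 134), (230, 137)] [(284, 134), (287, 132), (290, 134), (293, 131), (296, 137), (299, 135), (302, 138), (305, 142), (308, 143), (311, 141), (314, 143), (317, 142), (320, 141), (323, 142), (326, 139)]
[(146, 176), (147, 180), (148, 184), (149, 181), (150, 168), (151, 127), (152, 108), (153, 107), (154, 107), (155, 112), (156, 111), (157, 110), (158, 107), (159, 114), (160, 120), (161, 131), (162, 133), (163, 131), (164, 128), (165, 132), (166, 133), (167, 128), (168, 134), (169, 134), (170, 134), (171, 133), (172, 131), (173, 135)]
0.0463 [[194.7, 152.7], [321.1, 152.8]]
0.0663 [[186.4, 159.7], [329.6, 159.9]]
```

The dish and cover edges both fall within 1 px of prediction. Lowering.

>>> carry_out(increments=[0, 0, -6, 0, 0, 0, 0, 0, -5, 0, 0, 0, 0, 0, -5, 0, 0, 0, 0, 0, -5, 0, 0, 0, 0, 0, -3, 0, 0, 0, 0, 0, -2, 0, 0, 0, 0, 0, -1.5, 0, 0, 0, 0, 0, 0, 0, 0, 0])

```text
clock: 22.12
position: [0.4825, 0.2968, 0.0244]
ee_rot: [3.103, -0.493, -0.0]
force: [0.0, 0.0, 0.1]
width: 0.716
gripper_force: 15.0
```

No contact, so it's nearly home (about 0.7 mm left). Lowering the last bit, releasing and lifting away.

>>> carry_out(increments=[0, 0, -0.7, 0, 0, 0, 0, 0, -0.5, 0, 0, 0, 0, 0, 0, 0, 0, 0])

```text
clock: 22.5
position: [0.4826, 0.2968, 0.0235]
ee_rot: [-3.102, 0.493, -0.0]
force: [-1.1, -0.4, 4.0]
width: 0.719
gripper_force: 15.0
```

>>> carry_out(increments=[0, 0, 0, 0, 0, 0, 0, 0, 0, 0, 0, 0, 0, 0, 0, 0, 0, 0, 0, 0, 0, 0, 0, 0, 0, 0, 10, 0, 0, 0, 0, 0, 40, 0, 0, 0, 0, 0, 50, 0, 0, 0, 0, 0, 50, 0, 0, 0, 0, 0, 0, 0, 0, 0, 0, 0, 0, 0, 0, 0], grip=0)

```text
clock: 23.75
position: [0.4822, 0.2968, 0.1734]
ee_rot: [-3.102, 0.493, 0.0]
force: [0.4, 0.3, -1.0]
width: 1.002
gripper_force: 0.0
```

```bash
python3 m2.py w10 .038 .479 .298; python3 rect.py w10 .038 100 150 257 170; python3 - <<'E'
from h import *
import pickle
im=cv2.imread("pics/w10.png").astype(int)
print([(v,int(im[v,257].mean())) for v in range(100,225,4)]); print([(u,int(im[165,u].mean())) for u in range(190,330,4)])
# side view check of the cover's height: predicted top-plate corners
c=vision.calibration("side"); i=vision.get_image("side")[:,:,::-1].astype(int); cv2.imwrite("pics/sd10.png",i)
d=np.array([np.cos(-.31),np.sin(-.31)]);n=np.array([-d[1],d[0]]);C=np.array([.479,.298])
print([proj(c,[*(C+a*.048*d+b*.033*n),.038]).round(1).tolist() for a,b in((1,1),(1,-1),(-1,-1),(-1,1))])
E
```

```text
tcp [0.48215152 0.29676841 0.1733501 ] yaw -0.31509334568226977
expect px [257.3226508  179.40686326]
6331.0 (222, 129, 71, 96)
((480.0068054199219, 297.9176330566406), (64.50624084472656, 93.33653259277344), 72.04569244384766)
[[425.70001220703125, 281.6000061035156], [514.5, 252.8000030517578], [534.2999877929688, 314.20001220703125], [445.6000061035156, 343.0]]
[(100, 168), (104, 179), (108, 170), (112, 170), (116, 163), (120, 159), (124, 163), (128, 116), (132, 131), (136, 123), (140, 130), (144, 134), (148, 132), (152, 127), (156, 126), (160, 128), (164, 127), (168, 128), (172, 127), (176, 129), (180, 127), (184, 129), (188, 127), (192, 127), (196, 132), (200, 126), (204, 130), (208, 125), (212, 128), (216, 127), (220, 126), (224, 125)]
[(190, 171), (194, 169), (198, 163), (202, 168), (206, 172), (210, 173), (214, 165), (218, 162), (222, 154), (226, 131), (230, 133), (234, 130), (238, 132), (242, 127), (246, 123), (250, 127), (254, 129), (258, 129), (262, 127), (266, 129), (270, 129), (274, 124), (278, 127), (282, 129), (286, 130), (290, 129), (294, 171), (298, 175), (302, 178), (306, 180), (310, 180), (314, 182), (318, 179), (322, 174), (326, 181)]
[[213.6, 276.8], [227.8, 261.2], [252.2, 278.3], [238.3, 295.1]][ WARN:0@0.619] global loadsave.cpp:1063 imwrite_ Unsupported depth image for selected encoder is fallbacked to CV_8U.
```

The cover reads (0.480,0.298), seated at the expected height, and the gripper is clear. Handing in.

```bash
python3 -c "
from cell import arm; print(arm.sign_off())"
```

```text
the job is handed in; nothing more can be done
None
```

I turned the cover over on the ramp, fitted it over the dish, let go and handed the job in after about 24 s; `sign_off` gave no verdict, but the last wrist picture puts the cover within about 2 mm of the dish's centre at the expected height.

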